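Pin the mandoline's blade guard shut

ROBOT

A 6-joint arm with a two-finger parallel gripper is mounted at the origin on a cart in front of the work surface, level with it; the furniture and walls round the work are solid. World frame = base frame: x ahead of the robot, y to its left, z up, the work surface at z = 0. Lengths are in m, angles in rad, forces in N, time in s.
With the tool pointing down it reaches from about 0.3 to 0.875 m from the base axis. Payload 4.2 kg.
Tool frame: the origin (TCP) lies midway between the tips of the shut fingers; the grasp point (between the pads) lies grip_point_offset behind it (grip_point_offset is the distance from the TCP to the grasp point, in m); z points along the fingers, y is the line along which they close (so a half turn about z gives the same grasp; the last joint's range is limited). The gripper opens to 85 mm and grips with 20 to 120 N. Pads are 22 mm wide; open, the fingers measure 114 mm over their backs; the gripper's body (76 mm by 85 mm) begins 54 mm behind the grasp point. The pads swing forward as they close: fully open they stand 13 mm farther back than shut.
Start: joints at [1.156, 0.32, 1.565, -0, 1.257, -0.02], TCP at [0.221, 0.531, 0.231] pointing down, gripper open.
Joint ranges: [-3.11, 3.11], [-0.84, 2.01], [0.21, 2.61], [-1.34, 4.49], [0.05, 2.63], [-2.56, 2.56]. Speed limits (rad/s): [2.57, 2.57, 3.14, 3.14, 3.14, 3.14].

INTERFACE

Orientations are given as a 3x3 rotation matrix whose columns are the frame's x, y, z axes.
In Python, from plant import goto, move_straight, movej, grip, hold, inverse_kinematics, capture, camera_info, MotionError, finish_job, get_time_s, get_joint_positions, get_qd, get_joint_efforts, get_ee_pos, get_tool_rot, get_wrist_force, get_ft_torque, get_finger_gap, get_grip_force, grip_point_offset gives the robot as it stands. Calls block until the motion is done:
- goto(position, orientation): joint-space move of the TCP to a pose.
- move_straight(position, velocity=0.15, attitude=None): straight line of the TCP; attitude=None keeps the orientation; velocity is the mean speed in m/s.
- movej(angles): joint-space move.
- grip(opening): opening from 0.0 (shut) to 1.0 (fully open); the grip force is fixed at half the most; returns when the fingers have stopped.
- hold(seconds).
- inverse_kinematics(position, orientation): joint angles nearest the present ones, or None.
- capture(name): name is "scene" or "top"; returns the picture (384x512x3 uint8, blue, green, red); there is no depth.
- camera_info(name): a dict with "intrinsics" (3x3 intrinsics, pixels), "world_from_camera" (4x4, takes a point from camera to world coordinates). Camera axes: x right, y down, z forward; pixel columns grow to the right and rows downward; lengths in m; the calibration is good to about 2 mm. A picture is of the moment at which its call begins. camera_info takes no time and is no camera call.
A pose or a line that the arm cannot do raises MotionError and nothing moves.
- finish_job(): hands the job in; it is judged then, once.
Readings, each from a call of its own:
- get_time_s(): time.
- get_joint_positions(): joint angles.
- get_qd(): joint speeds.
- get_joint_efforts(): joint torques, N m.
- get_ee_pos(): TCP position.
- get_tool_rot(): TCP orientation.
- get_wrist_force(): force on the tool from outside, world axes, zero at the start.
- get_ft_torque(): the same for the moment, N m.
- get_finger_gap(): opening from 0.0 (shut) to 1.0 (fully open).
- get_grip_force(): force on a finger pad.
Only numpy, scipy, OpenCV 4.12 (cv2) and the standard library are available. Lean on these libraries where they do the work, as an engineer would, in place of code of your own. Each camera call takes 0.05 s, during which the arm holds its last target. There are 200 camera calls.

TASK

Fold the mandoline slicer's raised blade guard down flat onto its sloping bed, then lock it there: take the loose steel retaining pin out of its wooden stand and push it through the hole in the guard and the hole in the bed beneath it, fully home so that its collar rests on the guard. Let go of the pin and leave the other things on the worktop where they are.

Things in the scene. Friction and masses are not known exactly. Their poses are not given: they have to be found in the camera images.
- mandoline: mandoline slicer fixed to the worktop, about 250 mm long, 122 mm wide and 240 mm tall: a white-railed steel bed on thin steel legs. Origin on the worktop straight below the hole in the bed; its x axis points (level) towards the raised end of the bed, away from the low front end, z up. The bed rises along +x at 35 degrees from level.
- bed_hole (a point): centre of the mouth of the hole in the white lug at the bed's low front end, 85 mm above the worktop. Axes: x uphill along the bed, y across it, z out of the bed's upper face, leaning 35 degrees from vertical towards the low end; the hole runs along z. Hole 16 mm across, through the 14 mm thick lug (52 mm along x, 64 mm across); open space below.
- guard (a joint): angle of the blade guard above the bed: 0 = folded flat on the bed (its stop), up to 1.0 rad open. A grey flat plate 8 mm thick, 80 mm wide, with a 64 mm wide tongue at its free end; its hinge line runs across the bed 205 mm uphill of the bed hole and 6 mm above the bed face. Stiff hinge: it stays where it is left; a push of a few newtons on its upper face near the free end closes it.
- guard_hole (a point): centre of the mouth, on the upper face, of the 16 mm through hole in the guard's tongue, 205 mm from the hinge line and 26 mm from the tongue's free edge. Turns with the guard: x from the free end towards the hinge, y across, z out of the guard's upper face, along the hole. With the guard shut it lies 10 mm above bed_hole along the common hole axis (guard's underside 2 mm above the bed face).
- pin_stand: plain wooden block 70x70x54 mm fixed on the worktop, with a vertical 17 mm hole through its middle in which the pin stands. Origin at the centre of its underside.
- pin: steel retaining pin, 91 mm long, standing upright in the wooden stand. Origin at its lower tip, z up along the shank towards the grip. Shank 12 mm across from z 0 to 50 mm (last 8 mm tapered to 6 mm), round collar 28 mm across from z 50 to 54 mm, flat grip from z 57 to 91 mm, 36 mm wide along the pin's x and 14 mm thick along its y (grasp across y). 70 g.
- pin_collar (a point): centre of the underside of the pin's collar, 50 mm above its tip; axes as the pin's.
- matchbox: small cardboard matchbox, 36x56x15 mm, lying near the worktop's front edge between stand and slicer; a bystander; origin under its centre
- salt_shaker: glass salt shaker with a domed cap, 44x44x90 mm, upright right of the pin stand; a bystander; origin under its centre
- garlic: bulb of garlic, 48x50x51 mm, right of the salt shaker; a bystander; origin under its centre
- tuna_tin: flat food tin, 87 mm across, 40 mm tall, in front of the slicer; a bystander; origin under its centre
There are look-alikes about, which are no part of the job. Several things have the shape of the pin; the one meant has the colours described above.

How it is judged:
By the outcome, as a careful person would: the job done as asked, in the order asked, and still so for the second after the job is handed in, with the robot touching nothing.
It also fails if it takes over 58 s, if anything falls off the work surface, if the arm or the gripper's body presses on something with over 40 N, if the wrist force passes 120 N, or if a joint passes its speed limit or range.

## Working session

There is one attempt and no reset: what is moved stays moved. The work goes in short steps, each a Python script; the robot and the scene stay as the last script left them, time stands still between calls to the robot, and variables do not carry over. Pictures are saved under pics/ and viewed, at most 10 in all, crops included, and the job is handed in when it is done.

```bash
ls; mkdir -p pics
python3 - <<'E'
from plant import *
import cv2, numpy as np
for n in("scene","top"):
    cv2.imwrite(f"pics/{n}0.png",cv2.resize(capture(n),(800,600),interpolation=cv2.INTER_CUBIC))
    c=camera_info(n);print(n,np.round(c["intrinsics"],1).tolist(),np.round(c["world_from_camera"],4).tolist())
print(get_time_s(),grip_point_offset,get_tool_rot().round(2) if hasattr(get_tool_rot(),'round') else get_tool_rot())
E
```

```text
pics
scene [[413.5, 0.0, 258.6], [0.0, 413.5, 192.7], [0.0, 0.0, 1.0]] [[0.4469, -0.534, 0.7177, -0.3639], [-0.8944, -0.2516, 0.3697, -0.3673], [-0.0168, -0.8072, -0.5901, 0.8567], [0.0, 0.0, 0.0, 1.0]]
top [[355.4, 0.0, 255.8], [0.0, 355.4, 199.1], [0.0, 0.0, 1.0]] [[-0.0155, -0.9994, 0.0299, 0.4448], [-0.9998, 0.0152, -0.009, 0.0894], [0.0086, -0.0301, -0.9995, 1.2849], [0.0, 0.0, 0.0, 1.0]]
0.1 0.0187 [[-0.92  0.38 -0.  ]
 [ 0.38  0.92 -0.  ]
 [ 0.   -0.   -1.  ]]
```

View pics/scene0.png

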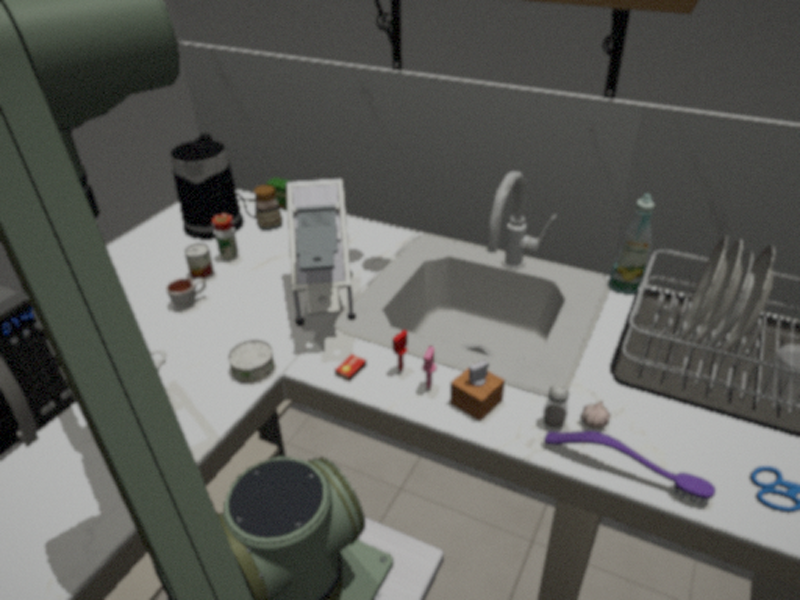

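View pics/top0.png

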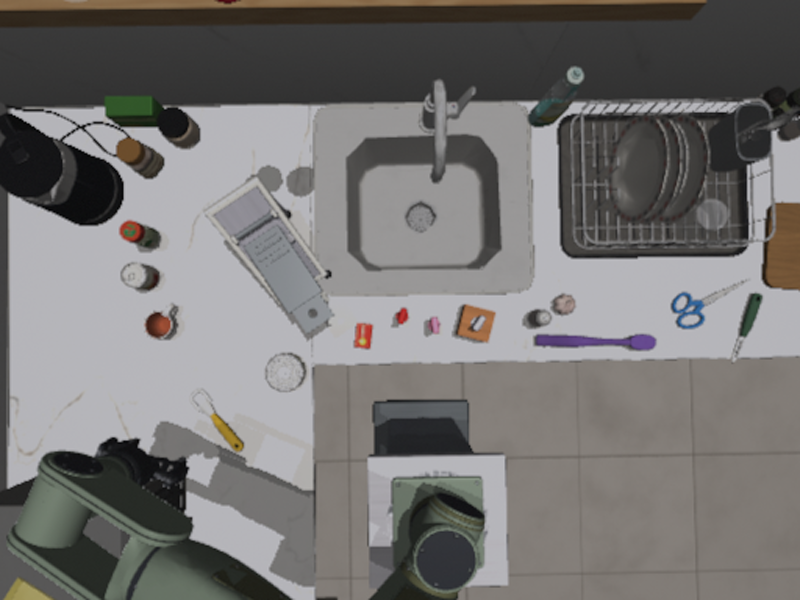

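The scene view shows the mandoline (~318,250) and the pin in its stand (~478,385). The top view shows the guard hole at ~(312,313) and the stand at ~(476,323). I'll make enlarged crops for precise pixels.

Run:
```python
from plant import *
import cv2, numpy as np
s=np.mean([capture("scene") for _ in range(4)],0).astype(np.uint8);t=np.mean([capture("top") for _ in range(4)],0).astype(np.uint8)
cv2.imwrite("pics/s_raw.png",s);cv2.imwrite("pics/t_raw.png",t)
def crop(im,u,v,w,h,k):
    c=cv2.resize(im[v:v+h,u:u+w],None,fx=k,fy=k,interpolation=cv2.INTER_CUBIC)
    for i in range(0,w,10): cv2.putText(c,str(u+i),(i*k,8),0,.3,(0,0,255),1);cv2.line(c,(i*k,10),(i*k,14),(0,0,255),1)
    for i in range(0,h,10): cv2.putText(c,str(v+i),(0,i*k+4),0,.3,(0,0,255),1)
    return c
cv2.imwrite("pics/a.png",np.hstack([crop(t,125,105,100,120,4),crop(s,175,105,100,120,4)]))
cv2.imwrite("pics/b.png",np.hstack([crop(t,280,185,50,50,8),crop(s,280,220,50,50,8)]))
```

```text
(no output)
```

View pics/a.png

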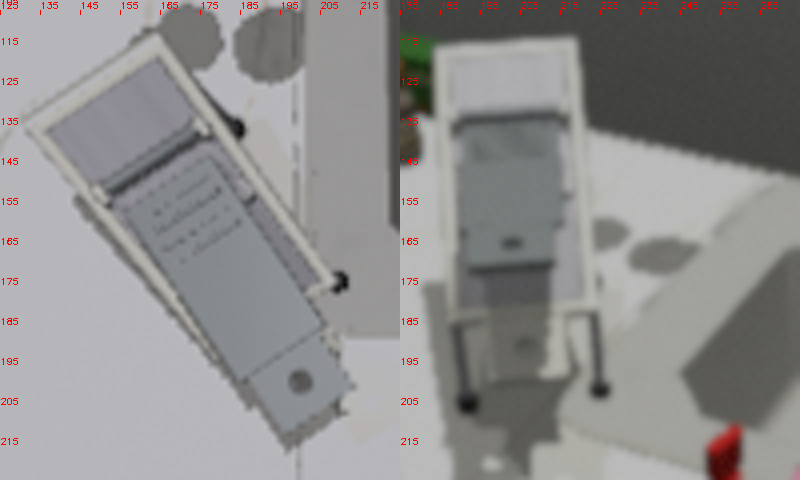

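View pics/b.png

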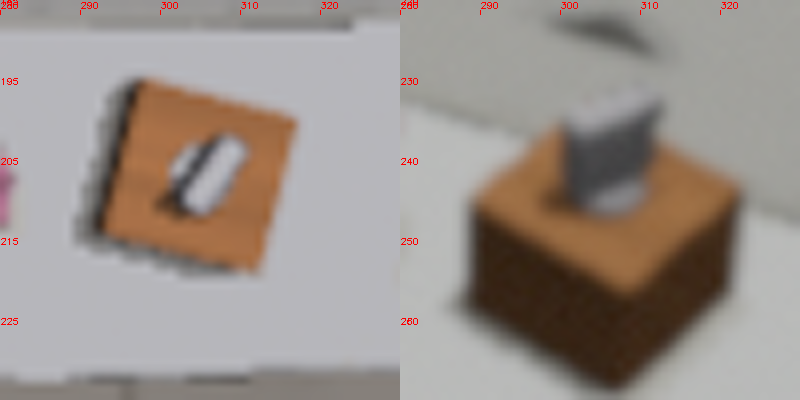

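```bash
cat > h.py <<'E'
from plant import *
import numpy as np, cv2
from scipy.optimize import least_squares
from scipy.spatial.transform import Rotation as R
C={n:camera_info(n) for n in("scene","top")}
def proj(n,P):
    T=np.linalg.inv(C[n]["world_from_camera"]);p=np.atleast_2d(P)@T[:3,:3].T+T[:3,3];q=p@np.array(C[n]["intrinsics"]).T
    return q[:,:2]/q[:,2:]
def Rz(a): return R.from_euler('z',a).as_matrix()
def Ry(a): return R.from_euler('y',a).as_matrix()
S=np.deg2rad(35)
def bedR(yaw): return Rz(yaw)@Ry(-S)          # x uphill, z leaning to low end
def gpt(m,g,p):  # point in guard_hole-frame coordinates -> world ; m=x,y,yaw
    B=bedR(m[2]);h=np.array([m[0],m[1],.085])+B@[.205,0,.006]
    return h+B@Ry(g)@(np.array([-.205,0,.004])+p)   # opened by g: free end up
E
python3 - <<'E'
from h import *
def fit(v):
    m=v[:3];g=v[3]
    G=lambda *p:gpt(m,g,np.array(p))
    tops=[(G(0,0,0),(199.6,199.8)),(G(-.026,.032,0),(196.6,217.5)),(G(-.026,-.032,0),(212.6,200.9))]
    sc=[(G(0,0,0),(202.6,165.3)),(np.array([m[0],m[1],.085]),(206.3,191.2)),(G(-.026,.032,0),(191.6,171)),(G(-.026,-.032,0),(213,170))]
    return np.concatenate([(proj("top",P)[0]-o) for P,o in tops]+[(proj("scene",P)[0]-o) for P,o in sc])
best=min((least_squares(fit,[.45,.3,y,.5]) for y in(0.3,.7,1.2)),key=lambda r:r.cost)
print(best.x,np.round(best.fun,1))
c=np.array([[-1,-1],[1,-1],[1,1],[-1,1]])*.035
def fs(v):
    P=lambda i:np.array([*(v[:2]+Rz(v[2])[:2,:2]@c[i]),.054])
    # corners: order match by image: back-left(top 297.4,194.7)...
    t=[(297.4,194.7),(316.7,199.7),(311.7,218.5),(292.4,213.5)]
    s=[(288,244.5),(300.1,234.7),(322,242.6),(308.2,256.4)] # left,back,right,near
    # top: up=+x,left=+y : TL=(+,+)=2 , TR=(+,-)=1, BR=(-,-)=0, BL=(-,+)=3
    r=[proj("top",P(i))[0]-o for i,o in zip((2,1,0,3),t)]
    r+=[proj("scene",P(i))[0]-o for i,o in zip((3,2,1,0),s)]
    return np.concatenate(r)
b=least_squares(fs,[.45,.05,-.25]);print(b.x,np.round(b.fun,1))
p=proj("top",[b.x[0],b.x[1],.095])[0];q=proj("scene",[b.x[0],b.x[1],.095])[0];print(p,q)
for d in np.deg2rad(np.arange(0,180,15)):
    e=np.array([np.cos(d),np.sin(d),0])*.018; A=np.array([*b.x[:2],.095])
    print(np.rad2deg(d).round(),proj("top",[A-e,A+e]).round(1).tolist(),proj("scene",[A-e,A+e]).round(1).tolist())
E
```

```text
[0.50668174 0.27220278 0.61975293 0.60064663] [ 0.4  1.3 -0.1 -3.2  1.   0.8 -0.6  0.2 -1.1  0.6 -0.4  0.4  0.5 -0.8]
[ 0.4510854  -0.0901388  -0.23624593] [-0.5  0.4 -0.1 -0.1  0.5  0.8  0.1  1.3 -0.7  0.4  1.7 -2.8  0.2 -0.2
 -0.2 -0.2]
[306.33065781 207.10311855] [305.51137201 232.6836136 ]
0.0 [[306.4, 212.5], [306.2, 201.7]] [[303.1, 236.7], [307.9, 228.8]]
15.0 [[307.8, 212.3], [304.8, 201.9]] [[304.8, 237.0], [306.2, 228.4]]
30.0 [[309.1, 211.7], [303.6, 202.5]] [[306.5, 237.1], [304.5, 228.4]]
45.0 [[310.2, 210.8], [302.5, 203.4]] [[308.2, 236.9], [302.9, 228.6]]
60.0 [[311.0, 209.7], [301.6, 204.5]] [[309.7, 236.3], [301.4, 229.1]]
75.0 [[311.5, 208.4], [301.1, 205.8]] [[310.9, 235.5], [300.3, 229.9]]
90.0 [[311.7, 207.0], [301.0, 207.2]] [[311.7, 234.6], [299.4, 230.8]]
105.0 [[311.5, 205.6], [301.2, 208.6]] [[312.1, 233.5], [299.0, 231.9]]
120.0 [[310.9, 204.3], [301.7, 209.9]] [[312.0, 232.3], [299.0, 233.0]]
135.0 [[310.0, 203.2], [302.6, 211.0]] [[311.5, 231.2], [299.5, 234.2]]
150.0 [[308.9, 202.4], [303.7, 211.8]] [[310.6, 230.2], [300.3, 235.2]]
165.0 [[307.6, 201.9], [305.0, 212.3]] [[309.4, 229.4], [301.6, 236.0]]
```

Run:
```python
from h import *
def px(a): return (np.array(a)+.5)/4-.5+np.array([125,105])
def lined(P,a,b):
    a,b=px(a),px(b);d=(b-a)/np.linalg.norm(b-a);n=np.array([-d[1],d[0]]);return (proj("top",P)-a)@n
def fit(v):
    m=v[:3];g=v[3]
    G=lambda *p:gpt(m,g,np.array(p))
    tops=[(G(0,0,0),(199.6,199.8)),(G(-.026,.032,0),(196.6,217.5)),(G(-.026,-.032,0),(212.6,200.9))]
    sc=[(G(0,0,0),(202.6,165.3)),(np.array([m[0],m[1],.085]),(206.3,191.2)),(G(-.026,.032,0),(191.6,171)),(G(-.026,-.032,0),(213,170))]
    r=[(proj("top",P)[0]-o) for P,o in tops]+[(proj("scene",P)[0]-o) for P,o in sc]
    r+=[lined([G(.04,-.04,0),G(.16,-.04,0)],(212,158),(325,325)),lined([G(.04,.04,0),G(.16,.04,0)],(122,208),(245,380))]
    return np.concatenate(r)
b=least_squares(fit,[.5,.27,.6,.6],loss="soft_l1",f_scale=.7);print(b.x,np.round(b.fun,1))
m=b.x[:3];g=b.x[3];np.save("m.npy",b.x)
im=cv2.imread("pics/t_raw.png");im2=cv2.imread("pics/s_raw.png")
k=6
for n,i in(("top",im),("scene",im2)):
    u,v=(150,130) if n=="top" else (175,130)
    c=cv2.resize(i[v:v+95,u:u+65],None,fx=k,fy=k,interpolation=cv2.INTER_CUBIC)
    pts=[gpt(m,g,np.array(p)) for p in((-.026,.032,0),(-.026,-.032,0),(.1,-.04,0),(.1,.04,0))]
    bp=[np.array([m[0],m[1],.085])+bedR(m[2])@p for p in((-.026,.032,0),(-.026,-.032,0),(.026,-.032,0),(.026,.032,0))]
    for L,col in((pts,(0,255,0)),(bp,(0,0,255))):
        q=(proj(n,np.array(L))-[u,v]+.5)*k
        cv2.polylines(c,[q.astype(np.int32)],True,col,1)
    for P in(gpt(m,g,np.zeros(3)),np.array([m[0],m[1],.085])):
        cv2.circle(c,tuple(((proj(n,P)[0]-[u,v]+.5)*k).astype(int)),3,(255,0,0),1)
    if n=="top": A=c
cv2.imwrite("pics/c.png",np.hstack([A,c]))
# dry IK: pushes and insertion
B=bedR(m[2])
for gg in(g,.3,0):
  for rx in (.03,.06):
    Rg=B@Ry(gg); z=-Rg[:,2]
    for nm,y in(("across",Rg[:,1]),("-across",-Rg[:,1]),("along",Rg[:,0])):
        Rt=np.column_stack([np.cross(y,z),y,z]);q=inverse_kinematics(gpt(m,gg,np.array([rx,0,.0])),Rt);print(gg,rx,nm,None if q is None else np.round(q,2))
for y0 in(1,-1):
  for d in(0,-1.57,-.8,.8):
    z=-B[:,2];y=y0*(np.cos(d)*B[:,1]+np.sin(d)*B[:,0]);Rt=np.column_stack([np.cross(y,z),y,z])
    for h in(.02,.08):
      q=inverse_kinematics(np.array([m[0],m[1],.085])+B[:,2]*h,Rt);print(y0,d,h,None if q is None else np.round(q,2))
```

```text
[0.51102596 0.27134283 0.57624928 0.59055195] [ 0.3  0.2 -0.8 -4.5  0.8  0.3 -0.1  0.2 -0.2 -0.1 -0.2  0.3  0.6 -0.4
 -0.4 -0.5  1.7  0.5]
0.5905519524975819 0.03 across [ 0.46  0.31  1.63  0.    1.17 -1.68]
0.5905519524975819 0.03 -across [0.46 0.31 1.63 0.   1.17 1.46]
0.5905519524975819 0.03 along [ 0.46  0.31  1.63  0.    1.17 -0.11]
0.5905519524975819 0.06 across [ 0.47  0.36  1.56  0.    1.2  -1.68]
0.5905519524975819 0.06 -across [0.47 0.36 1.56 0.   1.2  1.46]
0.5905519524975819 0.06 along [ 0.47  0.36  1.56  0.    1.2  -0.11]
0.3 0.03 across [ 0.45  0.25  1.91  0.06  0.67 -1.75]
0.3 0.03 -across [0.45 0.25 1.91 0.06 0.67 1.4 ]
0.3 0.03 along [ 0.45  0.25  1.91  0.06  0.67 -0.17]
0.3 0.06 across [ 0.45  0.28  1.84  0.06  0.71 -1.73]
0.3 0.06 -across [0.45 0.28 1.84 0.06 0.71 1.41]
0.3 0.06 along [ 0.45  0.28  1.84  0.06  0.71 -0.16]
0 0.03 across [ 0.43  0.29  2.16  0.77  0.12 -2.46]
0 0.03 -across [0.43 0.29 2.16 0.77 0.12 0.68]
0 0.03 along [ 0.43  0.29  2.16  0.77  0.12 -0.89]
0 0.06 across [ 0.43  0.29  2.09  0.48  0.18 -2.16]
0 0.06 -across [0.43 0.29 2.09 0.48 0.18 0.98]
0 0.06 along [ 0.43  0.29  2.09  0.48  0.18 -0.59]
1 0 0.02 None
1 0 0.08 [ 0.4   0.13  2.24  0.54  0.2  -2.25]
1 -1.57 0.02 [0.41 0.27 2.23 1.19 0.1  1.82]
1 -1.57 0.08 [0.4  0.13 2.24 0.54 0.2  2.46]
1 -0.8 0.02 None
1 -0.8 0.08 None
1 0.8 0.02 [ 0.41  0.27  2.23  1.19  0.1  -2.09]
1 0.8 0.08 [ 0.4   0.13  2.24  0.54  0.2  -1.45]
-1 0 0.02 [0.41 0.27 2.23 1.19 0.1  0.25]
-1 0 0.08 [0.4  0.13 2.24 0.54 0.2  0.89]
-1 -1.57 0.02 [ 0.41  0.27  2.23  1.19  0.1  -1.32]
-1 -1.57 0.08 [ 0.4   0.13  2.24  0.54  0.2  -0.68]
-1 -0.8 0.02 [ 0.41  0.27  2.23  1.19  0.1  -0.55]
-1 -0.8 0.08 [0.4  0.13 2.24 0.54 0.2  0.09]
-1 0.8 0.02 [0.41 0.27 2.23 1.19 0.1  1.05]
-1 0.8 0.08 [0.4  0.13 2.24 0.54 0.2  1.69]
```

View pics/c.png

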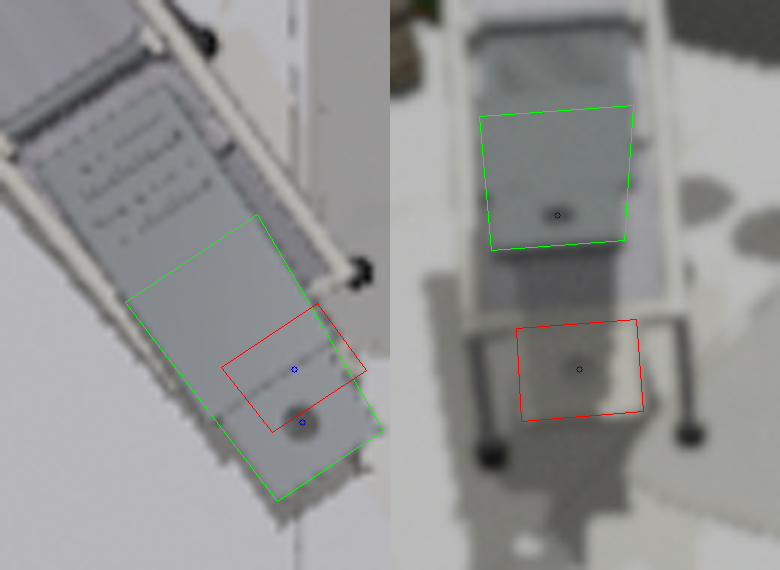

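The overlay agrees with both views: the guard hole projects at c.png (302,422) in top and (557,215) in scene. The guard is open about 0.59 rad. Now I'll push it closed.

```bash
cat >> h.py <<'E'
def tool(B,a,roll=-1):  # tool tilted a off -z of frame B, in its xz plane, y across
    z=B@[-np.sin(a),0,-np.cos(a)];y=roll*B[:,1];return np.column_stack([np.cross(y,z),y,z])
E
python3 - <<'E'
from h import *
v=np.load("m.npy");m=v[:3];g=v[3];B=bedR(m[2])
def pose(gg,x,h):
    f=np.deg2rad(17)*(1-gg/g); Rg=B@Ry(gg)
    return gpt(m,gg,np.array([x,0,h])),tool(Rg,f)
p=get_ee_pos();grip(0.0)
move_straight([p[0],p[1],.30],velocity=.2)
P,Rt=pose(g,.035,.05);goto(P,Rt)
print(get_time_s(),get_wrist_force(),get_finger_gap())
for gg in np.append(np.linspace(g,0,6),-.012):
    P,Rt=pose(gg,.035,0)
    try: move_straight(P,velocity=.07,attitude=Rt)
    except MotionError as e: print(e);break
    f=np.array(get_wrist_force());print(round(gg,3),round(get_time_s(),2),f.round(1),np.round(np.array(get_ee_pos())-P,4))
    if np.linalg.norm(f)>25: break
E
```

```text
3.2083 [-0.33208822  0.53492687  0.82495836] -0.0002455526062123284
0.591 4.08 [ 0.8  0.4 -0.6] [0.0003 0.0001 0.0003]
0.472 4.51 [ 0.6 -0.1  0.7] [0.0002 0.     0.0005]
0.354 4.94 [ 0.4  0.  -0.3] [0.0003 0.0002 0.0005]
0.236 5.38 [ 0.3 -0.   0.2] [0.0003 0.0002 0.0005]
0.118 5.81 [0.7 1.1 0.1] [0.0003 0.0002 0.0006]
0.0 6.24 [-6.2 -3.7 13.4] [0.0008 0.0004 0.0031]
-0.012 6.49 [-13.8  -9.   25.6] [ 0.0001 -0.0001  0.0044]
```

```bash
cat >> h.py <<'E'
PIN=np.array([.4511,-.0901,.004]); A=np.deg2rad(15)
E
python3 - <<'E'
from h import *
v=np.load("m.npy");m=v[:3];B=bedR(m[2])
p=np.array(get_ee_pos());move_straight(p+.06*B[:,2]+[0,0,.04],velocity=.25)
for yaw in(140,-40):
  for r in(1,-1):
    Rt=tool(Rz(np.deg2rad(yaw)),A,r);q=inverse_kinematics(PIN+[0,0,.0575],Rt);print(yaw,r,None if q is None else np.round(q,2))
Rt=tool(B,A,-1);print(np.round(inverse_kinematics(np.array([m[0],m[1],.085])+.0175*B[:,2],Rt),2))
q0=np.array(get_joint_positions());movej([-.9,q0[1],q0[2],0,1.2,0])
s=np.mean([capture("scene") for _ in range(4)],0).astype(np.uint8);t=np.mean([capture("top") for _ in range(4)],0).astype(np.uint8)
cv2.imwrite("pics/s1.png",s);cv2.imwrite("pics/t1.png",t);k=6
for n,i in(("top",t),("scene",s)):
    u,v=(150,130) if n=="top" else (175,130)
    c=cv2.resize(i[v:v+95,u:u+65],None,fx=k,fy=k,interpolation=cv2.INTER_CUBIC)
    pts=[gpt(m,0,np.array(x)) for x in((-.026,.032,0),(-.026,-.032,0),(.1,-.032,0),(.1,.032,0))]
    q=(proj(n,np.array(pts))-[u,v]+.5)*k
    cv2.polylines(c,[q.astype(np.int32)],True,(0,255,0),1)
    o=gpt(m,0,np.zeros(3));w=(proj(n,o)[0]-[u,v]+.5)*k;print(n,w)
    cv2.circle(c,tuple(w.astype(int)),2,(255,0,0),-1)
    if n=="top": T=c
cv2.imwrite("pics/d.png",np.hstack([T,c]));print(get_time_s(),get_wrist_force())
E
```

```text
140 1 [-0.12  0.26  2.22 -0.32  0.47  2.41]
140 -1 [-0.12  0.26  2.22 -0.32  0.47 -0.73]
-40 1 [-0.29  0.44  1.9   0.12  1.05 -1.24]
-40 -1 [-0.29  0.44  1.9   0.12  1.05  1.9 ]
[0.44 0.3  2.03 0.1  0.46 1.35]
top [297.96060227 376.83689144]
scene [188.53506354 363.6485774 ]
9.7083 [ 0.06005134  0.43318184 -0.04243427]
```

View pics/d.png

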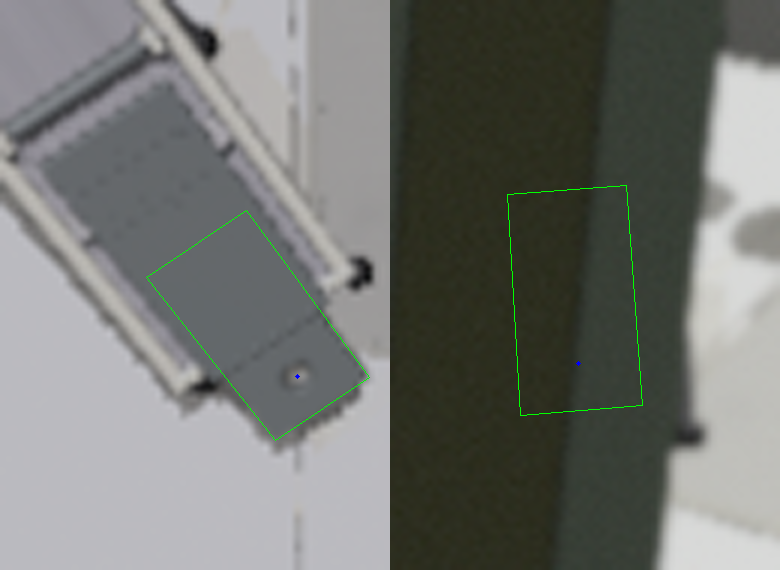

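The top view shows the guard folded into the bed, with the hole at ~(296,376), matching the model. The arm hides the scene view. Next is the pin.

```bash
cat >> h.py <<'E'
OFF=np.array([-.0187*np.sin(A),0,.077-.0187*np.cos(A)])
def pinpose(p,F): return p+F@OFF, tool(F,A,-1)
E
python3 - <<'E'
from h import *
F=Rz(np.deg2rad(-40));P,Rt=pinpose(PIN,F)
grip(.6);goto(P+[0,0,.09],Rt)
move_straight(P,velocity=.12);print(get_time_s(),get_wrist_force())
s=capture("scene");t=capture("top");cv2.imwrite("pics/s2.png",s);cv2.imwrite("pics/t2.png",t)
grip(0.0);print(get_finger_gap(),get_grip_force(),get_wrist_force(),get_time_s())
move_straight(P+[0,0,.11],velocity=.15)
print(get_finger_gap(),get_grip_force(),get_wrist_force(),get_time_s())
v=np.load("m.npy");m=v[:3];B=bedR(m[2])
H=gpt(m,0,np.zeros(3))
Q,Rq=pinpose(H+.09*B[:,2]+[0,0,.03],B);goto(Q,Rq)
Q,Rq=pinpose(H+.012*B[:,2],B);move_straight(Q,velocity=.12)
print(get_time_s(),get_wrist_force(),np.array(get_ee_pos())-Q)
s=np.mean([capture("scene") for _ in range(4)],0).astype(np.uint8);t=np.mean([capture("top") for _ in range(4)],0).astype(np.uint8)
cv2.imwrite("pics/s3.png",s);cv2.imwrite("pics/t3.png",t)
k=6;T=[]
for n,i in(("top",t),("scene",s)):
    u,v=(165,145) if n=="top" else (175,130)
    c=cv2.resize(i[v:v+95,u:u+65],None,fx=k,fy=k,interpolation=cv2.INTER_CUBIC)
    for P in (H,H+.012*B[:,2],H+.062*B[:,2]):
        w=(proj(n,P)[0]-[u,v]+.5)*k;print(n,w.round());cv2.circle(c,tuple(w.astype(int)),2,(0,0,255),-1)
    T.append(c)
cv2.imwrite("pics/e.png",np.hstack(T))
E
```

```text
12.8417 [-0.56604835 -0.16355602 -0.10828483]
0.1537626832480568 58.451714515686035 [-0.25209224 -1.38413759  3.95512542] 13.3667
0.1561672298955527 58.34315478801727 [ 0.2457398  -0.39271369 -0.75348576] 14.25
16.4667 [ 0.26831554 -0.76323494  0.19452467] [ 3.15825079e-04 -6.19450306e-05  5.35296985e-04]
top [208. 287.]
top [212. 296.]
top [231. 337.]
scene [189. 364.]
scene [187. 356.]
scene [180. 323.]
```

View pics/e.png

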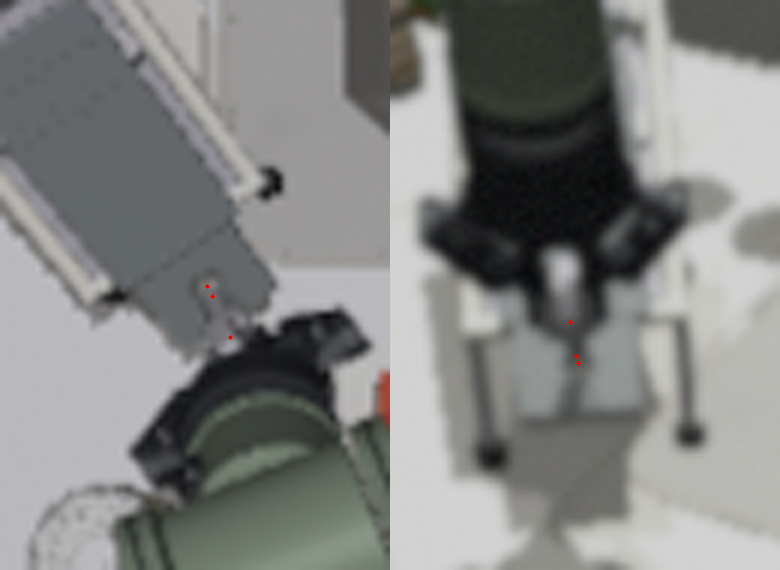

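Run:
```python
import cv2,numpy as np
from h import *
v=np.load("m.npy");m=v[:3];B=bedR(m[2]);H=gpt(m,0,np.zeros(3));k=13;T=[]
for n,f in(("top","t3"),("scene","s3")):
    u,v=(185,180) if n=="top" else (192,172)
    i=cv2.imread(f"pics/{f}.png")[v:v+30,u:u+30]
    i=cv2.convertScaleAbs(i,alpha=1.5,beta=-20);c=cv2.resize(i,None,fx=k,fy=k,interpolation=cv2.INTER_CUBIC)
    a=np.linspace(0,2*np.pi,24)
    for h,r in((0,.008),(.012,.003),(.062,.014)):
        q=(proj(n,np.array([H+B@[r*np.cos(x),r*np.sin(x),h] for x in a]))-[u,v]+.5)*k
        cv2.polylines(c,[q.astype(np.int32)],True,(0,0,255),1)
    T.append(c)
cv2.imwrite("pics/f.png",np.hstack(T))
```

```text
(no output)
```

View pics/f.png

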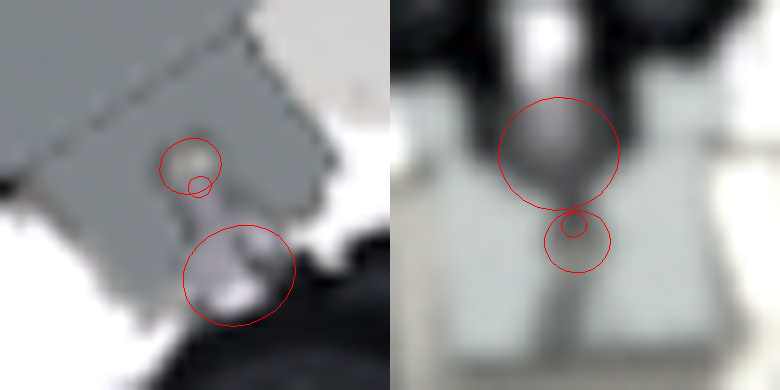

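Model circles coincide with the hole (top (190,165), scene (577,242)) and the tip and collar. I'll insert with force monitoring.

Run:
```python
from h import *
v=np.load("m.npy");m=v[:3];B=bedR(m[2]);H=gpt(m,0,np.zeros(3))
for d in(0,-.008,-.016,-.024,-.032,-.040,-.045,-.048,-.050,-.0515):
    Q,_=pinpose(H+d*B[:,2],B)
    move_straight(Q,velocity=.04)
    f=B.T@np.array(get_wrist_force());e=B.T@(np.array(get_ee_pos())-Q)
    print(d,round(get_time_s(),2),f.round(1),(e*1e3).round(1),(B.T@np.array(get_ft_torque())).round(2))
    if abs(f[2])>20 or np.hypot(*f[:2])>15: break
```

```text
0 17.32 [ 0.6 -0.4 -1.2] [-0.3  0.  -0.4] [ 0.01  0.22 -0.05]
-0.008 17.67 [-0.4  0.8 -0.4] [-0.2  0.  -0.3] [-0.02  0.3   0.  ]
-0.016 18.02 [-1.5  0.6 -1.1] [-0.2  0.  -0.3] [ 0.03  0.33 -0.02]
-0.024 18.37 [-1.7  0.8 -0.8] [-0.2  0.  -0.3] [ 0.07  0.37 -0.07]
-0.032 18.72 [-1.8  1.  -1.2] [-0.2  0.1 -0.3] [ 0.09  0.46 -0.12]
-0.04 19.07 [-2.3  1.2 -1.6] [-0.2  0.  -0.3] [ 0.15  0.48 -0.04]
-0.045 19.34 [-2.2  0.9 -2.5] [-0.1  0.  -0.3] [0.17 0.47 0.02]
-0.048 19.59 [-2.3  1.7 -1.7] [-0.2  0.  -0.2] [ 0.21  0.49 -0.03]
-0.05 19.84 [-2.   1.5  6.1] [-0.1  0.1  0.6] [ 0.25  0.85 -0.06]
-0.0515 20.09 [-2.   1.6 18.6] [-0.2  0.1  1.8] [ 0.17  1.36 -0.01]
```

Run:
```python
from h import *
v=np.load("m.npy");m=v[:3];B=bedR(m[2]);H=gpt(m,0,np.zeros(3))
Q,Rq=pinpose(H-.0503*B[:,2],B);move_straight(Q,velocity=.04);grip(.5)
print(get_time_s(),get_wrist_force(),get_grip_force())
p=np.array(get_ee_pos());move_straight(p-.12*np.array(Rq)[:,2],velocity=.12)
p=np.array(get_ee_pos());move_straight(p+[0,0,.06],velocity=.2)
movej([1.2,-.2,1.9,0,1.2,0]);hold(.3)
print(get_time_s(),get_wrist_force())
s=np.mean([capture("scene") for _ in range(4)],0).astype(np.uint8);t=np.mean([capture("top") for _ in range(4)],0).astype(np.uint8)
k=6;T=[]
for n,i in(("top",t),("scene",s)):
    u,v=(165,145) if n=="top" else (180,140)
    c=cv2.resize(i[v:v+95,u:u+65],None,fx=k,fy=k,interpolation=cv2.INTER_CUBIC)
    a=np.linspace(0,2*np.pi,24)
    for h,r in((0,.014),(.041,.018)):
        q=(proj(n,np.array([H+B@[r*np.cos(x),(r if h==0 else .007)*np.sin(x),h] for x in a]))-[u,v]+.5)*k
        cv2.polylines(c,[q.astype(np.int32)],True,(0,0,255),1)
    T.append(c)
cv2.imwrite("pics/g.png",np.hstack(T))
```

```text
20.7333 [-0.20606544  0.13511182  0.63161365] 0.0
23.9833 [-0.35819563  0.09061504 -0.61652258]
```

View pics/g.png

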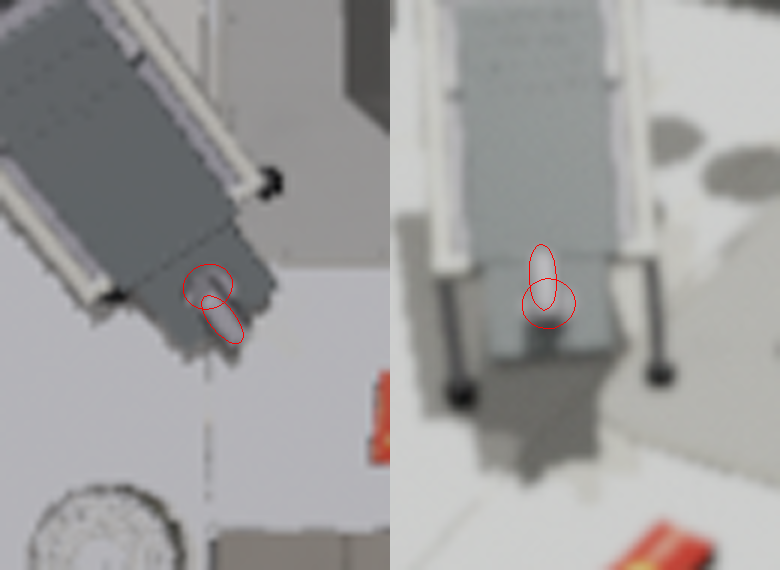

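The pin's grip sits at (222,320) in the top view and (543,275) in the scene view. That matches the fully seated model; the guard is flat and the arm is clear.

```bash
python3 -c "
from plant import *
print(finish_job(),get_time_s())"
```

```text
the job is handed in; nothing more can be done
the job is handed in; nothing more can be done
```

The guard is folded flat on the bed and the steel pin is pushed fully home through both holes, collar on the guard, then released; I handed the job in at about 24 s with the arm clear and nothing else moved by the robot.

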